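# Hold the dust gate half open at the hilt's bench pin

### The arm

A 6-joint arm with a two-finger parallel gripper is mounted at the origin on a cart in front of the work surface, level with it; the furniture and walls round the work are solid. World frame = base frame: x ahead of the robot, y to its left, z up, the work surface at z = 0. Lengths are in mm, angles in rad, forces in N, time in s.
With the tool pointing down it reaches from about 400 to 925 mm from the base axis. Payload 12.5 kg.
Tool frame: the origin (TCP) lies on the centre line of the jaws, within the pads' length; the fingertips stand 17 mm ahead of it and the grasp point (between the pads) lies 2 mm behind it; z points along the fingers, y is the line along which they close (so a half turn about z gives the same grasp; the last joint's range is limited). The gripper opens to 95 mm and grips with 3 to 60 N. Pads are 20 mm wide; open, the fingers measure 119 mm over their backs; the gripper's body (75 mm by 180 mm) begins 59 mm behind the grasp point.
Start: joints at [-1.309, 0.491, 1.559, -0, 1.092, -0.106], TCP at [224.75, -583.208, 231.661] pointing down, gripper open.
Joint ranges: [-3.1, 3.1], [-0.84, 2.19], [0.05, 2.79], [-1.13, 4.28], [0.06, 2.93], [-2.69, 2.69]. Speed limits (rad/s): [2.22, 2.22, 2.79, 3.14, 3.14, 3.14].

### API

Orientations are given as [roll, pitch, yaw] about the fixed x, y, z axes, in that order (R = Rz(yaw) Ry(pitch) Rx(roll)).
In Python, from cell import env gives the robot as it stands.
- The arm moves only by the tool drive_tool, never from a script. Its argument "deltas" is text: rows parted by semicolons, each of 4 numbers parted by spaces: the shift along the world's x, y, z normalised to -1 to 1, where 1 is 100 mm, then the turn about the world's z normalised to -1 to 1, where 1 is 180 degrees. A call has 1 to 10 rows; each row shifts and turns the commanded pose from where the row before left it; what a row does not reach is not made up. A row lasts 1/12 s, in which the tool goes at most 41.7 mm and 7.16 degrees, less where a joint would pass 70% of its speed; a pose out of reach is approached as far as the arm can. A call with a number of a shift or a turn outside -1 to 1 is refused whole. A call with a gripper value outside its range is refused whole. "gripper" is the closure, from 0 (fully open) to 1 (shut), set as the call begins (left out, the last holds). The fingers move at their own pace and stop on an object; the grip force is fixed at half the most. Time passes only in rows, so rows that do not move let the fingers close. It gives the time, the measured TCP pose, the force, the opening and the grip force at its end, in the units of the state.
- env.state(): the state, without advancing time (a new reading comes with each control period).
- env.read_camera(name): name is "side" or "top"; returns (picture, depth): 400x640x3 uint8, red, green, blue; 400x640 float32, mm along the optical axis (not along the pixel's ray), 0 where there is no reading.
- env.camera_params(name): a dict with "mtx" (3x3 intrinsics, pixels), "k1" (the pictures are not rectified: a ray, as slopes to the right and down, at radius r is drawn at 1 + k1 r^2 times it, then the intrinsics apply), "camera_from_world" (4x4, takes a point from world to camera coordinates). Camera axes: x right, y down, z forward; pixel columns grow to the right and rows downward; lengths in mm; the calibration is good to about 2 mm. A picture is of the moment at which its call begins. camera_params takes no time and is no camera call.
- env.job_done(): hands the job in; it is judged then, once.
The state is a dict: "t": time; "joints": joint angles; "qvel": joint speeds; "tau": joint torques, N m; "eef_pos": TCP position; "tcp_rot": TCP orientation; "ft_force": force on the tool from outside, world axes, zero at the start; "moment": the same for the moment, N m; "opening": opening from 0.0 (shut) to 1.0 (fully open); "grip_force": force on a finger pad.
Only numpy, scipy, OpenCV 4.12 (cv2) and the standard library are available. Lean on these libraries where they do the work, as an engineer would, in place of code of your own. Each camera call takes 0.05 s, during which the arm holds its last target. There are 200 camera calls.

### The job

A white-tipped hilt is waiting to be sanded on one of the two bench pins beside the polishing motor. Draw that station's spring-return dust gate out by its black knob to half open and hold it still there, finishing with your gripper still holding it against its spring, because it shuts by itself when let go. On the way never let it go beyond three quarters, or the draught will snatch the hilt off the pin; keep the other station's gate shut, and leave the hilt and everything else on the bench where it lies.

Things in the scene. Friction and masses are not known exactly. Their poses are not given: they have to be found in the camera images.
- station_left: dust station bolted down on the robot's left of the polishing motor: grey base plate 140 x 140 mm, 50 mm duct rising through a cast aluminium gate body (84x84 mm, 41 to 59 mm above the bench) to an elbow; a dark spring cylinder (17 mm thick) on each side of the gate body. Origin: on the bench top on the duct axis, z up, -x towards its bench pin. The gate blade slides out along the station's +y
- mouth_left (a point): centre of the left station's round bell mouth (82 mm across, 104 mm above the bench, rim top at 146 mm), 63 mm from the duct axis along the station's -x, facing -x over the bench pin; the elbow behind it reaches 27 mm behind the duct axis and is 49 mm thick
- pin_left (a point): centre of the flat top of the left station's wooden bench pin (84 mm wide, 54 mm above the bench), 96 mm before the duct axis along the station's -x; the work lies here
- gate_left (a joint): travel of the left station's gate in m: 0 = shut, 0.050 = fully open, 0.025 = half open (a red line across the blade is then just at the edge of the gate body; thin black lines mark one and three quarters). Springs push it shut: about 5 N when shut, 11 N at half, 17 N fully open; let go, it runs shut
- knob_left (a point): centre of the upright black knob on the left gate's yellow crossbar (124 mm long): 24 mm across, parallel from 80 to 116 mm above the bench, dome to 120 mm; this point is 98 mm above the bench. Stem below 12 mm thick, crossbar top at 57 mm. It moves with the gate; shut, it lies 95 mm from the duct axis along the station's +y, clear all round
- station_right: dust station bolted down on the robot's right of the polishing motor: grey base plate 140 x 140 mm, 50 mm duct rising through a cast aluminium gate body (84x84 mm, 41 to 59 mm above the bench) to an elbow; a dark spring cylinder (17 mm thick) on each side of the gate body. Origin: on the bench top on the duct axis, z up, -x towards its bench pin. The gate blade slides out along the station's -y
- mouth_right (a point): centre of the right station's round bell mouth (82 mm across, 104 mm above the bench, rim top at 146 mm), 63 mm from the duct axis along the station's -x, facing -x over the bench pin; the elbow behind it reaches 27 mm behind the duct axis and is 49 mm thick
- pin_right (a point): centre of the flat top of the right station's wooden bench pin (84 mm wide, 54 mm above the bench), 96 mm before the duct axis along the station's -x; the work lies here
- gate_right (a joint): travel of the right station's gate in m: 0 = shut, 0.050 = fully open, 0.025 = half open (a red line across the blade is then just at the edge of the gate body; thin black lines mark one and three quarters). Springs push it shut: about 5 N when shut, 11 N at half, 17 N fully open; let go, it runs shut
- knob_right (a point): centre of the upright black knob on the right gate's yellow crossbar (124 mm long): 24 mm across, parallel from 80 to 116 mm above the bench, dome to 120 mm; this point is 98 mm above the bench. Stem below 12 mm thick, crossbar top at 57 mm. It moves with the gate; shut, it lies 95 mm from the duct axis along the station's -y, clear all round
- hilt_mid (a point): brown knife hilt with a white tip, 30x74x28 mm, the work to be sanded, lying on one of the two bench pins; this point is its centre, 14 mm above the pin top
- stone: small pink abrasive stone wedge, 27x45x11 mm; it lies on the other station's bench pin; origin at the centre of its underside; a bystander
- wheel: small white grinding wheel with a green face, 45 mm across, 18 mm thick, lying on the bench; origin at the centre of its underside; a bystander
- lump: grey-green lump of polishing compound, about 34x33x27 mm, on the bench; origin at the centre of its underside; a bystander
- block: tan sanding block, 30x62x12 mm, on the bench; origin at the centre of its underside; a bystander
- bob: grey-white felt polishing bob, 33 mm across, 36 mm high, standing on the bench; origin at the centre of its underside; a bystander
- tape: roll of blue tape, 47 mm across, 15 mm high, on the bench; origin at the centre of its underside; a bystander
- work_lamp: cream gooseneck work lamp standing behind the polishing motor, always in the same place, 383 mm high: pass above or round it. Origin: under the middle of its round foot (200 mm across) on the bench; head and neck stand over the foot and to 140 mm from its middle
- polisher: grey polishing motor on its plinth between the two stations, always in the same place; it reaches 288 mm above the bench, about 120 mm to each side of its origin in x and 156 mm in y. Origin: under the middle of the motor, 92 mm above the bench
Not all that is in view belongs to the job. Leave any pink look-alike of the part that bears hilt_mid alone.

How it is judged:
By the outcome, as a careful person would: the job done as asked, in the order asked, and still so for the second after the job is handed in, while the arm keeps its last pose, push and grip.
It also fails if it takes over 45 s, if anything falls off the work surface, if the arm or the gripper's body presses on something with over 40 N, if the wrist force passes 120 N, or if a joint passes its speed limit or range.

## Working session

There is one attempt and no reset: what is moved stays moved. The work goes in short steps, Python scripts to look and compute and a tool call to move; the robot and the scene stay as the last step left them, time stands still between calls to the robot, and variables do not carry over. Pictures are saved under pics/ and viewed, at most 10 in all, crops included, and the job is handed in when it is done.

Besides the shell and the picture viewer there is one more tool, called after "Emit:" as name(argument=value, ...), one argument or row to a line, values as JSON. drive_tool: Moves the arm, as the interface text tells. Its arguments: {"type":"object","properties":{"deltas":{"type":"string"},"gripper":{"type":"number"}},"required":["deltas"]}

```bash
mkdir -p pics; cat > h.py <<'E'
import numpy as np, cv2
from cell import env
def grab(n):
    im,d=env.read_camera(n); np.savez(f'{n}.npz',im=im,d=d); return im,d
def save(im,name,box=None,s=1):
    if box: im=im[box[1]:box[3],box[0]:box[2]]
    im=cv2.resize(im,None,fx=s,fy=s,interpolation=cv2.INTER_CUBIC)
    cv2.imwrite('pics/'+name,im[:,:,::-1])
def cloud(n,d):
    p=env.camera_params(n);K=np.array(p['mtx']);T=np.array(p['camera_from_world'])
    v,u=np.mgrid[0:400,0:640].astype(float)
    q=np.stack([u,v],-1).reshape(-1,1,2)
    xy=cv2.undistortPoints(q,K,np.array([p['k1'],0,0,0.])).reshape(400,640,2)
    c=np.dstack([xy*d[...,None],d])
    w=(c-T[:3,3])@T[:3,:3]
    w[d<=0]=np.nan
    return w
E
python3 - <<'E'
from h import *
for n in('top','side'):
    im,d=grab(n); save(im,n+'0.png')
print(env.state()['t'])
E
```

```text
0.1
```

View pics/top0.png

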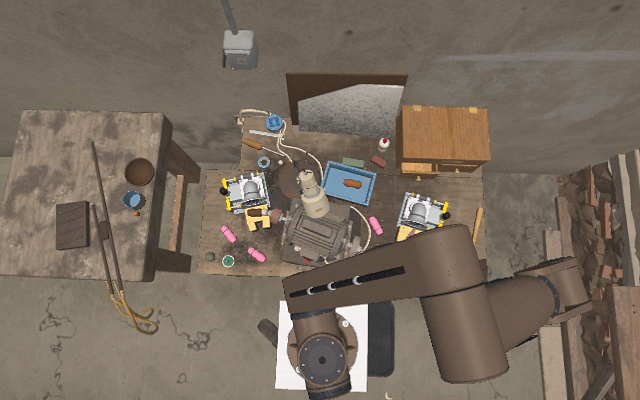

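View pics/side0.png

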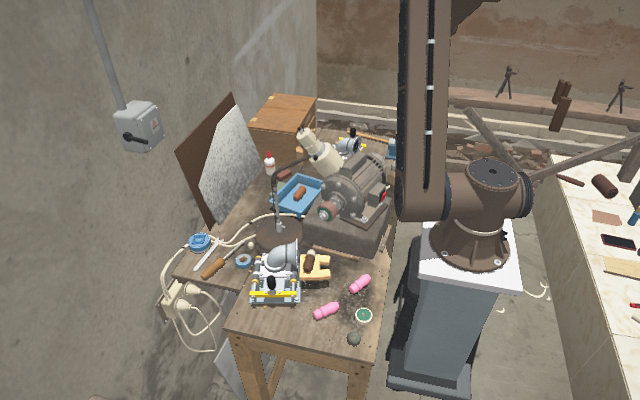

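The top view shows the left station at (247,190) with its pin at (258,217), and the right station at (423,212) with its pin partly under the arm. The side view shows the left pin at (315,268) with something brown on it. Next I take close crops of both stations.

```bash
python3 - <<'E'
from h import *
t=np.load('top.npz')['im'];s=np.load('side.npz')['im']
f=lambda im,x,y,w,h,k:cv2.resize(im[y:y+h,x:x+w],(w*k,h*k),interpolation=cv2.INTER_CUBIC)
a=np.hstack([f(t,210,165,80,60,5),f(t,380,175,80,60,5)])
b=np.hstack([f(s,240,235,100,75,4),f(s,320,115,100,75,4)])
save(np.vstack([a,b]),'crop1.png')
for n in('top','side'):
    w=cloud(n,np.load(n+'.npz')['d'])
    z=np.load(n+'.npz')['im'].astype(int)
    dark=(z.max(-1)<45)
    m=dark&(w[...,2]>78)&(w[...,2]<124)&(w[...,0]>300)&(w[...,0]<1100)&(abs(w[...,1])<600)
    k,l,st,c=cv2.connectedComponentsWithStats(m.astype(np.uint8))
    for i in range(1,k):
        if st[i,4]>4: print(n,st[i],np.nanmean(w[l==i],0).round(),np.nanmax(w[l==i],0).round(),np.nanmin(w[l==i],0).round())
E
```

```text
top [220 189   7   6  21] [516. 366. 110.] [527. 378. 123.] [511. 358.  96.]
top [253 200   5   2   7] [490. 254. 109.] [492. 261. 119.] [488. 248.  87.]
top [442 213   8   6  23] [ 456. -414.  113.] [ 466. -407.  122.] [ 449. -426.  100.]
side [350 129   6   8  28] [ 461. -410.  103.] [ 472. -402.  117.] [ 452. -418.   88.]
side [354 141   4   9  16] [ 432. -310.  112.] [ 435. -295.  121.] [ 426. -329.   96.]
side [267 277   9  13  59] [522. 379. 103.] [533. 384. 122.] [515. 368.  82.]
```

View pics/crop1.png

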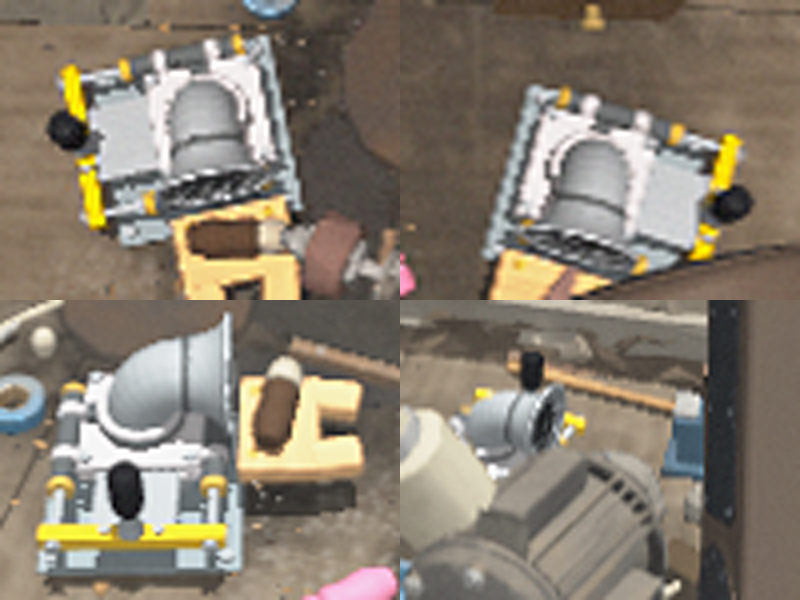

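Candidates for the hilt:
- Brown hilt with a white tip on the left pin: side (309,262), top (258,212).
- Brown pieces: in the tray, top (352,184), and at side (213,268).
- Pink look-alikes: top (228,234), (257,254) and (376,226).

The stone lies on the right pin, top (412,231). The close crop confirms brown with a white tip on the left pin, so the left gate is the one to draw. Now I measure its knob and axis.

```bash
python3 - <<'E'
from h import *
from scipy.optimize import least_squares
for n in('top','side'):
    z=np.load(n+'.npz');w=cloud(n,z['d']);im=z['im'].astype(int)
    p=env.camera_params(n);T=np.array(p['camera_from_world']);print(n,'cam',(-T[:3,:3].T@T[:3,3]).round())
    m=(np.hypot(w[...,0]-519,w[...,1]-370)<28)&(w[...,2]>80)&(im.max(-1)<70)
    q=w[m]; s=q[q[:,2]<116]
    print(len(q),len(s),'all mean',q.mean(0).round(1),'top pts',q[q[:,2]>116].mean(0).round(1))
    if len(s)>3:
        r=least_squares(lambda c:np.hypot(s[:,0]-c[0],s[:,1]-c[1])-12,[519,370],loss='soft_l1');print('cyl',r.x.round(1),abs(r.fun).mean())
    y=(im[...,0]>150)&(im[...,1]>120)&(im[...,2]<80)&(np.hypot(w[...,0]-519,w[...,1]-370)<85)&(abs(w[...,2]-52)<12)
    b=w[y][:,:2]; 
    v=cv2.fitLine(b.astype(np.float32),cv2.DIST_HUBER,0,.01,.01).ravel();print('bar',len(b),v.round(3),'bar angle',np.degrees(np.arctan2(v[1],v[0])),'ends',b[b[:,0].argmin()].round(),b[b[:,0].argmax()].round(), np.nanmean(w[y][:,2]))
    # base plate: box fit of points z 5..60 near? gate body top 59
    g=(abs(w[...,2]-59)<4)&(np.hypot(w[...,0]-505,w[...,1]-290)<60)
    if g.sum()>20:
        print('body',g.sum(),cv2.minAreaRect(w[g][:,:2].astype(np.float32)))
E
```

```text
top cam [ 205.    8. 1456.]
43 21 all mean [518.9 367.6 113.4] top pts [521.4 370.  120.3]
cyl [522.7 371.3] 1.2519084341032045
bar 86 [9.65000e-01 2.62000e-01 5.24264e+02 3.69519e+02] bar angle 15.176358 ends [463. 360.] [586. 346.] 57.31069922380259
body 126 ((498.4756774902344, 291.34747314453125), (115.7365951538086, 101.97053527832031), 77.01412200927734)
side cam [243. 953. 901.]
95 63 all mean [522.6 377.1 108. ] top pts [524.7 374.5 119.3]
cyl [527.5 370. ] 1.0051087931299525
bar 206 [9.66000e-01 2.57000e-01 5.22628e+02 3.73998e+02] bar angle 14.893713 ends [466. 362.] [592. 351.] 54.32242768276294
body 298 ((496.0590515136719, 298.7013244628906), (112.77285766601562, 80.16107940673828), 45.67530059814453)
```

```bash
python3 - <<'E'
from h import *
s=env.state();print(s)
from scipy.spatial.transform import Rotation as R
print(R.from_euler('xyz',s['tcp_rot']).as_matrix().round(3))
E
```

```text
{'t': 0.1, 'joints': array([-1.30864007e+00,  4.91495622e-01,  1.55937018e+00, -7.60625046e-06,
        1.09167890e+00, -1.05565797e-01]), 'qvel': array([-4.23013559e-04, -2.14675184e-03, -1.82916632e-03, -2.16528653e-04,
        7.38683204e-05, -1.42676506e-04]), 'tau': array([ 3.84836356e-03, -6.13620043e+01, -2.58607310e+01,  6.94210175e-02,
        4.69440117e-02, -3.05706180e-05]), 'eef_pos': array([ 224.67324043, -583.02385214,  231.12875435]), 'tcp_rot': array([-3.14064519e+00, -9.36088053e-05,  3.67725519e-01]), 'ft_force': array([-0.72779928,  0.87377438, -0.09993705]), 'moment': array([ 0.02884244, -0.00595105, -0.00753304]), 'grip_force': 0.0, 'opening': 1.0018451635611683}
[[ 0.933  0.359 -0.   ]
 [ 0.359 -0.933  0.001]
 [ 0.    -0.001 -1.   ]]
```

Emit:
drive_tool(
  deltas="0 0 0.4 0;0 0 0.4 0;0 0 0.4 0;0 0 0.4 0;0 0 0.4 0;0 0 0.2 0;0 0 0 0",
  gripper=0,
)

```text
t: 0.68
eef_pos: [224.9, -583.6, 456.7]
tcp_rot: [3.134, 0.001, 0.368]
ft_force: [0.5, 0.1, 0.4]
opening: 0.999
grip_force: 0.0
```

Emit:
drive_tool(
  deltas="0.27 0.29 0 0;0.27 0.29 0 0;0.27 0.29 0 0;0.27 0.29 0 0;0.27 0.29 0 0;0.27 0.29 0 0;0.27 0.29 0 0;0.27 0.29 0 0;0.27 0.29 0 0;0.27 0.29 0 0",
)

```text
t: 1.52
eef_pos: [495.7, -291.4, 450.6]
tcp_rot: [-3.14, 0.001, 0.368]
ft_force: [0.1, -1.4, -0.6]
opening: 1.002
grip_force: 0.0
```

Emit:
drive_tool(
  deltas="0.09 0.38 0 0;0.09 0.38 0 0;0.09 0.38 0 0;0.09 0.38 0 0;0.09 0.38 0 0;0.09 0.38 0 0;0.09 0.38 0 0;0.09 0.38 0 0;0.09 0.38 0 0;0.09 0.38 0 0",
)

```text
t: 2.35
eef_pos: [584.7, 88.8, 450.5]
tcp_rot: [-3.141, 0.002, 0.368]
ft_force: [1.0, -1.4, -0.8]
opening: 1.004
grip_force: 0.0
```

Emit:
drive_tool(
  deltas="-0.08 0.38 0 0;-0.08 0.38 0 0;-0.08 0.38 0 0;-0.08 0.38 0 0;-0.08 0.38 0 -0.017;-0.08 0.38 0 -0.017;0 0 0 0;0 0 0 0",
)

```text
t: 3.02
eef_pos: [536.0, 316.5, 450.0]
tcp_rot: [3.141, 0.002, 0.264]
ft_force: [0.1, -1.2, 0.5]
opening: 0.998
grip_force: 0.0
```

Emit:
drive_tool(
  deltas="-0.06 0.27 0 0;-0.06 0.27 0 0;0 0 -0.4 0;0 0 -0.4 0;0 0 -0.4 0;0 0 -0.4 0;0 0 -0.4 0;0 0 -0.4 0;0 0 -0.1 0;0 0 0 0",
)

```text
t: 3.85
eef_pos: [524.3, 367.2, 198.9]
tcp_rot: [3.14, 0.006, 0.26]
ft_force: [-0.1, 0.1, 0.5]
opening: 1.003
grip_force: 0.0
```

```bash
python3 - <<'E'
from h import *
f=lambda im,x,y,w,h,k:cv2.resize(im[y:y+h,x:x+w],(w*k,h*k),interpolation=cv2.INTER_CUBIC)
t,_=grab('top');s,_=grab('side')
save(np.hstack([f(t,190,150,100,100,4),f(s,220,210,100,100,4)]),'c2.png');print(env.state()['eef_pos'])
E
```

```text
[525.75129075 368.55895073 203.31268742]
```

View pics/c2.png

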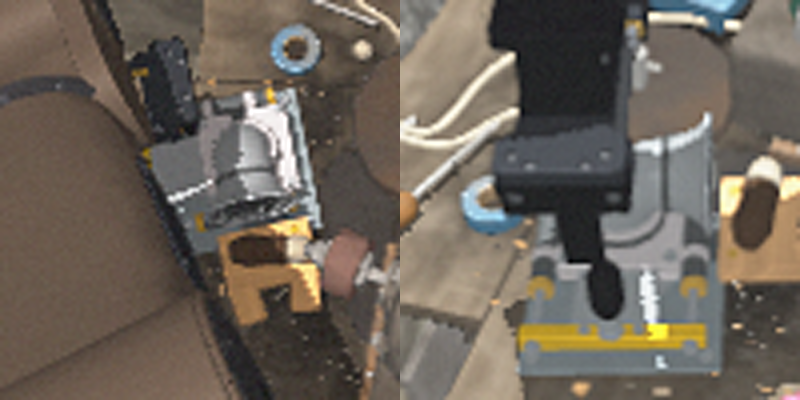

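The crop shows the open fingers above the black knob (side crop, 605,290) and lined up with it. The hilt is undisturbed, so I go down.

Emit:
drive_tool(
  deltas="-0.015 0.02 -0.25 0;0 0 -0.25 0;0 0 -0.2 0;0 0 -0.15 0;0 0 -0.1 0;0 0 -0.08 0;0 0 0 0;0 0 0 0",
)

```text
t: 4.62
eef_pos: [523.8, 371.0, 99.8]
tcp_rot: [-3.141, -0.002, 0.261]
ft_force: [0.0, 0.8, 0.5]
opening: 0.993
grip_force: 0.0
```

Emit:
drive_tool(
  deltas="0 0 0 0;0 0 0 0;0 0 0 0;0 0 0 0;0 0 0 0;0 0 0 0;0 0 0 0;0 0 0 0;0 0 0 0;0 0 0 0",
  gripper=1,
)

```text
t: 5.45
eef_pos: [523.2, 370.8, 98.6]
tcp_rot: [3.142, 0.0, 0.261]
ft_force: [1.3, -0.2, 0.0]
opening: 0.354
grip_force: 0.0
```

```bash
python3 - <<'E'
from h import *
f=lambda im,x,y,w,h,k:cv2.resize(im[y:y+h,x:x+w],(w*k,h*k),interpolation=cv2.INTER_CUBIC)
t,_=grab('top');s,_=grab('side')
save(np.hstack([f(t,210,165,80,80,5),f(s,235,230,80,80,5)]),'c3.png');s=env.state();print(s['eef_pos'],s['ft_force'],s['opening'],s['grip_force'],s['t'])
E
```

```text
[523.25185168 370.78963189  98.62503849] [-0.05355233 -0.20580106 -0.6446945 ] 0.26946067695082465 0.0 5.55
```

View pics/c3.png

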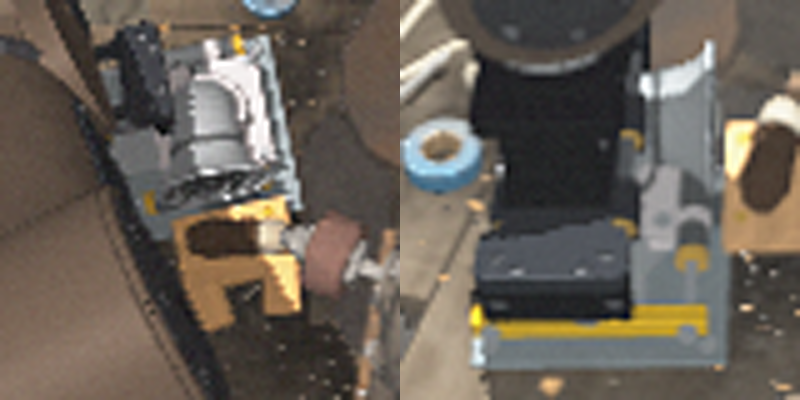

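The fingers are closing round the knob. The bar stays visible in the side view (about 600,325 in the crop), which gives a measure of the travel.

Emit:
drive_tool(
  deltas="0 0 0 0;0 0 0 0;0 0 0 0;0 0 0 0;0 0 0 0",
)

```text
t: 5.97
eef_pos: [523.3, 370.6, 98.6]
tcp_rot: [3.141, 0.0, 0.261]
ft_force: [1.0, -3.5, -0.1]
opening: 0.244
grip_force: 30.0
```

```bash
cat > bar.py <<'E'
from h import *
# edge of the yellow bar along station +y (yaw 15 deg), mean over same columns
ds=[]
for i in range(3):
    im,d=grab('side');w=cloud('side',d);im=im.astype(int)
    y=(im[...,0]>130)&(im[...,1]>100)&(im[...,2]<70)&(np.hypot(w[...,0]-519,w[...,1]-380)<90)&(abs(w[...,2]-52)<12)
    p=w[y][:,:2]@np.array([[.966,.259],[-.259,.966]]).T
    yy=p[:,1]; ds.append([len(p),np.percentile(yy,75),np.percentile(yy,95),np.median(yy)])
print(np.mean(ds,0).round(1));s=env.state()
print(s['eef_pos'],s['ft_force'],s['opening'],s['grip_force'],s['t'])
E
python3 bar.py; python3 - <<'E'
from h import *
z=np.load('side.npz')
E
```

```text
[151.7 227.9 229.3 226.8]
[523.29126131 370.600123    98.61466883] [ 0.96461855 -4.0065843  -0.05388867] 0.2499421646917929 30.000024139881134 6.1167
```

Emit:
drive_tool(
  deltas="-0.008 0.03 0 0;-0.008 0.03 0 0;-0.008 0.03 0 0;-0.008 0.03 0 0;-0.008 0.03 0 0;-0.008 0.03 0 0;-0.008 0.03 0 0;0 0 0 0;0 0 0 0;0 0 0 0",
)

```text
t: 6.95
eef_pos: [517.9, 390.9, 98.6]
tcp_rot: [3.14, 0.0, 0.261]
ft_force: [3.8, -9.3, 0.6]
opening: 0.251
grip_force: 30.0
```

```bash
python3 bar.py; python3 - <<'E'
from h import *
f=lambda im,x,y,w,h,k:cv2.resize(im[y:y+h,x:x+w],(w*k,h*k),interpolation=cv2.INTER_CUBIC)
t,_=grab('top');s=np.load('side.npz')['im']
save(np.hstack([f(t,210,165,80,80,5),f(s,235,230,80,80,5)]),'c4.png')
E
```

```text
[141.7 249.  250.5 248. ]
[517.94226377 390.86048034  98.60239667] [ 2.88479528 -9.00709035  1.21367825] 0.24340292913614453 30.00160038471222 7.1
```

View pics/c4.png

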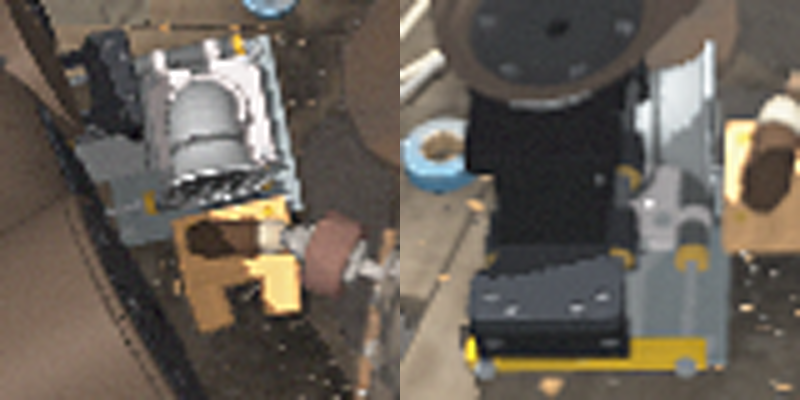

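```bash
cat > e.py <<'E'
from h import *
im1=np.load('side.npz')['im']; im0=cv2.imread('pics/side0.png')[:,:,::-1]
w=cloud('side',np.full((400,640),1000.,np.float32)); p=env.camera_params('side');T=np.array(p['camera_from_world']);c=-T[:3,:3].T@T[:3,3]
r=w-c; P=c+r*((50-c[2])/r[...,2])[...,None]
sx=P[...,0]*.966+P[...,1]*.259; sy=-P[...,0]*.259+P[...,1]*.966
for im in(im0,im1):
    im=im.astype(int); y=np.clip((im[...,0]+im[...,1])/2-im[...,2],0,None)*1.; 
    # blue bottom edge of bar: per column last bright yellow row w/ subpixel
    out=[]
    for u in range(262,275):
        a=y[270:315,u]; k=np.where(a>90)[0]
        if len(k)==0: continue
        k=k[-1]; f=k+(a[k]-60)/(a[k]-a[k+1]+1e-6) if a[k+1]<60 else k+1
        v=270+f; out.append([u,np.interp(v,np.arange(400),sy[:,u])])
    out=np.array(out); print(out[:,1].round(1),np.median(out[:,1]).round(2))
E
python3 e.py; sed -i 's/(261/(261/' e.py
```

```text
[230.6 230.7 230.9 231.2 231.2 231.3 231.2 231.3 231.4 231.3 231.4 231.4
 231.5] 231.32
[252.5 252.5 252.5 252.6 252.7 252.7 252.7 252.7 252.6 252.6 252.6 252.7
 252.7] 252.65
```

The gate stands about 21.3 mm open, measured against the first picture. TCP travel (21.0 mm) and bar shift (21.2 mm) agree, so 3.7 mm remain.

Emit:
drive_tool(
  deltas="-0.005 0.019 0 0;-0.005 0.018 0 0;0 0 0 0;0 0 0 0;0 0 0 0;0 0 0 0;0 0 0 0;0 0 0 0",
)

```text
t: 7.82
eef_pos: [517.0, 394.4, 98.6]
tcp_rot: [3.14, 0.0, 0.261]
ft_force: [2.9, -10.4, 1.3]
opening: 0.25
grip_force: 30.0
```

```bash
python3 bar.py; python3 e.py
```

```text
[123.  252.6 253.7 251.5]
[517.03644597 394.41374254  98.63425899] [  4.1117671  -10.65298156   1.10555862] 0.24497146824985858 30.002036690711975 7.9667
[230.6 230.7 230.9 231.2 231.2 231.3 231.2 231.3 231.4 231.3 231.4 231.4
 231.5] 231.32
[256.5 256.7 256.7 256.8 256.7 256.6 256.5 256.6 256.6 256.6 256.6 256.8
 256.7] 256.64
```

All the measures put it at 24.7–25.3 mm, with an 11 N pull. I check that it holds, and look once more.

Emit:
drive_tool(
  deltas="0 0 0 0;0 0 0 0;0 0 0 0;0 0 0 0;0 0 0 0;0 0 0 0;0 0 0 0;0 0 0 0;0 0 0 0;0 0 0 0",
)

```text
t: 8.8
eef_pos: [517.0, 394.4, 98.6]
tcp_rot: [3.14, 0.0, 0.261]
ft_force: [3.4, -9.6, 1.0]
opening: 0.253
grip_force: 30.0
```

```bash
python3 bar.py; python3 e.py|tail -1; python3 - <<'E'
from h import *
f=lambda im,x,y,w,h,k:cv2.resize(im[y:y+h,x:x+w],(w*k,h*k),interpolation=cv2.INTER_CUBIC)
t,_=grab('top');s=np.load('side.npz')['im']
save(np.vstack([np.hstack([f(t,210,165,80,60,5),f(t,380,175,80,60,5)]),np.hstack([f(s,240,235,100,75,4),f(s,320,115,100,75,4)])]),'c5.png')
E
```

```text
[122.  252.4 253.6 251.2]
[517.02222333 394.40522119  98.5807493 ] [  3.25780491 -10.43399044   0.85425494] 0.24728846360470882 30.00207245349884 8.95
 256.7] 256.66
```

View pics/c5.png

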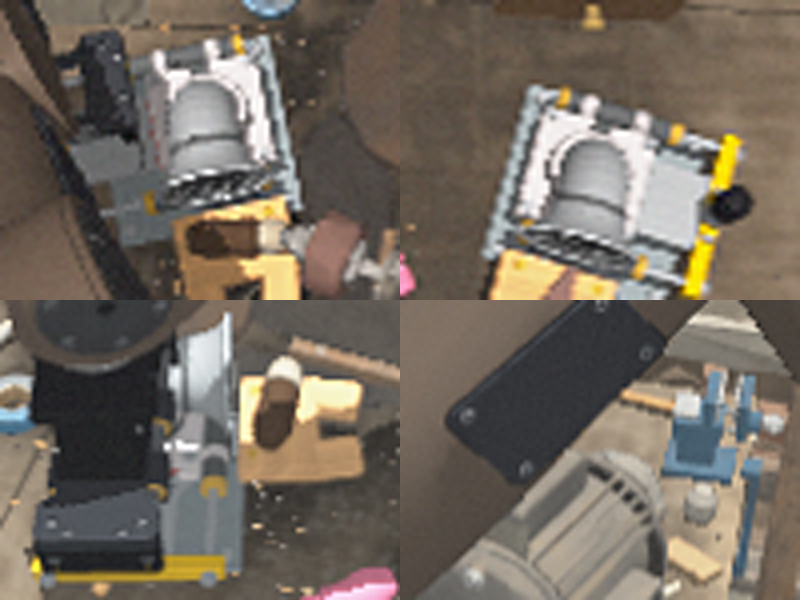

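The red line now shows right at the gate body's edge (top crop, about 155,135). The hilt is in place, and the right gate is shut with the stone still on its pin.

```bash
python3 -c "
from cell import env
print(env.job_done())"
```

```text
the job is handed in; nothing more can be done
None
```

The left station's gate, where the white-tipped hilt lies, is held at half open (about 25 mm) with the gripper still on its knob; it never passed three quarters, the right gate stayed shut, nothing else I could see was disturbed, and the job was handed in at about 9 s.

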